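# Free the load-cell rail from the two-hand clamp jig and stow it

## Task

Free the aluminium rail from the blue clamp jig: loosen both black tee screws (one has a left-hand thread and the other a right-hand thread, unmarked, so feel which way each one gives), then lift the rail over the yellow lips and slide it out. Put it away lengthways in the empty pigeonhole of the grey rack, pushed in to the back, beside the rail that is already stored. Leave the stored rail and everything else on the bench where it is.

Things in the scene. Friction and masses are not known exactly. Their poses are not given: they have to be found in the camera images.
- rail_mid (a point): Centre of the aluminium rail to stow: 200 (y) x 34 (x) x 12 mm (z), blue patch in its middle, 0.15 to 0.3 kg. U-slots 14 mm wide at y = +75 and -75 mm, open to +x, 23 mm deep. Starts in the jig with the jig's axes, underside 45 mm above the table, the screw discs 0.8 mm above it. Can be gripped across x only between the pedestals (33 mm of free height below); its ends lie under the screws.
- jig: Blue clamp jig, fixed; origin under its centre; base 110 (x) x 250 (y) x 12 mm. Pedestals 44 mm long at y = +75 and -75 mm, tops at 45 mm. A yellow lip 3.5 mm high at x = -19 to -24 mm on each. The rail leaves towards -x: lift it 4 to 6 mm, over the lips and under the raised discs, slide 35 mm or more off the two fixed 10 mm studs (tops 75 mm above the table) and discs, then it can rise.
- tee_a (a point): Tee screw: black bar 56 x 13 x 20 mm high, its bottom 16 mm above the top of a 30 mm steel disc (disc top 62 mm above the table when tight). Point: centre of the bar, 87 mm above the table when tight; x along the bar, z up; bar within 0.7 rad of the jig's x axis when tight. At either end of the jig. One of the two screws has a left-hand thread, the other a right-hand one, unmarked.
- screw_a (a joint): Turn of that screw (rad): 0 = tight against its stop (starts at 0 to 0.06), growing as it loosens, whichever way its thread goes; end stop 2.2. Friction 0.3 N m. Steep thread: bar and disc rise 5 mm per rad. The wrong way just meets the stop. It cannot come off and stays where it is left. Loose enough from 0.7.
- tee_b (a point): Tee screw: black bar 56 x 13 x 20 mm high, its bottom 16 mm above the top of a 30 mm steel disc (disc top 62 mm above the table when tight). Point: centre of the bar, 87 mm above the table when tight; x along the bar, z up; bar within 0.7 rad of the jig's x axis when tight. At either end of the jig. One of the two screws has a left-hand thread, the other a right-hand one, unmarked.
- screw_b (a joint): Turn of that screw (rad): 0 = tight against its stop (starts at 0 to 0.06), growing as it loosens, whichever way its thread goes; end stop 2.2. Friction 0.3 N m. Steep thread: bar and disc rise 5 mm per rad. The wrong way just meets the stop. It cannot come off and stays where it is left. Loose enough from 0.7.
- mouth_a (a point): The EMPTY pigeonhole: middle of its mouth at table height; x points into the hole, z up. Inside 50 wide, 44 high, 150 mm deep to a solid back; the table is its floor; outside 56 wide, 47 mm high. Fully home, 50 mm of the rail stick out. Fingers do not fit inside, so the rail must be taken (or pushed) near its outer end for the last part.
- mouth_b (a point): The other, OCCUPIED pigeonhole, same make and axes, 90 mm beside the empty one (on either side).
- rack: Grey rack of the two pigeonholes, fixed; origin on the table midway between the mouths, x into the holes. Back panel 75 mm high, 150 mm wide, 154 to 160 mm behind the mouths.
- spare_mid (a point): Centre of the stored rail, the same as the other one, lying in the occupied pigeonhole, sticking out about 55 mm. Leave it.
- can: Bystander: yellow bottle with red cap, standing, 54 mm diameter, 130 mm tall, origin at its foot. It stands between jig and rack.
- driver: Bystander: yellow screwdriver lying, 170 mm long along its x, origin under its middle.
- jar: Bystander: jar, 60 mm diameter, 70 mm tall, origin at its foot.
- meter: Bystander: red multimeter lying, 150 x 75 x 42 mm, origin under its centre.
- spanner: Bystander: spanner lying, 180 mm long along its x.
- dish: Bystander: white dish 110 x 80 x 35 mm, origin under its centre.
- brush: Bystander: brush lying, 180 mm long along its x.
Not all that is in view belongs to the job. What is shaped like the part that bears mouth_a but purple is not meant.

How it is judged:
By the outcome, as a careful person would: the job done as asked, in the order asked, and still so for the second after the job is handed in, with the robot touching nothing.
It also fails if it takes over 70 s, if anything falls off the work surface, if the arm or the gripper's body presses on something with over 40 N, if the wrist force passes 120 N, or if a joint passes its speed limit or range.

## Robot

A 7-joint arm with a two-finger parallel gripper is mounted at the origin on the work surface. World frame = base frame: x ahead of the robot, y to its left, z up, the work surface at z = 0. Lengths are in m, angles in rad, forces in N, time in s.
With the tool pointing down it reaches from about 0.425 to 0.825 m from the base axis. Payload 3.6 kg.
Tool frame: the origin (TCP) lies where the fingers leave the gripper's body, on its centre line; the fingertips stand 73 mm ahead of it and the grasp point (between the pads) lies 54 mm ahead of it; z points along the fingers, y is the line along which they close (so a half turn about z gives the same grasp; the last joint's range is limited). The gripper opens to 85 mm and grips with 20 to 120 N. Pads are 22 mm wide; open, the fingers measure 114 mm over their backs; the gripper's body (76 mm by 85 mm) begins 54 mm behind the grasp point. The pads swing forward as they close: fully open they stand 13 mm farther back than shut.
Start: joints at [-1.206, 0.615, -0.013, 1.423, 0.008, 1.103, -0.04], TCP at [0.248, 0.601, 0.304] pointing down, gripper open.
Joint ranges: [-3.12, 3.12], [-0.3, 2.06], [-1.34, 1.32], [0.26, 2.42], [-1.36, 4.5], [0.01, 1.98], [-2.84, 2.84]. Speed limits (rad/s): [2.79, 2.79, 3.14, 3.14, 3.14, 3.14, 3.14].

## Interface

Orientations are given as a unit quaternion [x, y, z, w].
In Python, from station import arm, snapshot, camera_info, ticket gives the robot as it stands. Calls block until the motion is done:
- arm.movep(position, orientation): joint-space move of the TCP to a pose.
- arm.line_to(position, velocity=0.15, ori=None): straight line of the TCP; ori=None keeps the orientation; velocity is the mean speed in m/s.
- arm.move_j(angles): joint-space move.
- arm.move_gripper(opening, effort=None): opening from 0.0 (shut) to 1.0 (fully open); effort is the grip in N (None keeps the last); returns when the fingers have stopped.
- arm.pause(seconds).
- arm.ik(position, orientation): joint angles nearest the present ones, or None.
- snapshot(name): name is "scene" or "top" or "wrist"; returns the picture (384x512x3 uint8, blue, green, red); there is no depth.
- camera_info(name): a dict with "fx", "fy", "cx", "cy" (pixels), "R" (3x3) and "t" (3): a world point X has camera coordinates R X + t; the wrist camera has in their place "T_tool_cam" (4x4, takes a point from camera to tool coordinates, whose origin is the TCP and whose axes are the flange's). Camera axes: x right, y down, z forward; pixel columns grow to the right and rows downward; lengths in m; the calibration is good to about 2 mm. The wrist camera is an equidistant fisheye: a pixel r from the principal point sees the ray r / f radians off the axis. A picture is of the moment at which its call begins: read the wrist's pose just before it. camera_info takes no time and is no camera call.
A pose or a line that the arm cannot do raises arm.MotionError and nothing moves.
- ticket.finish_job(): hands the job in; it is judged then, once.
Readings, each from a call of its own:
- arm.read_time(): time.
- arm.read_joint_positions(): joint angles.
- arm.read_dq(): joint speeds.
- arm.read_effort(): joint torques, N m.
- arm.read_tool_pos(): TCP position.
- arm.read_eef_rot(): TCP orientation.
- arm.read_ft_force(): force on the tool from outside, world axes, zero at the start.
- arm.read_wrist_torque(): the same for the moment, N m.
- arm.read_opening(): opening from 0.0 (shut) to 1.0 (fully open).
- arm.read_finger_force(): force on a finger pad.
Only numpy, scipy, OpenCV 4.12 (cv2) and the standard library are available. Lean on these libraries where they do the work, as an engineer would, in place of code of your own. Each camera call takes 0.05 s, during which the arm holds its last target. There are 200 camera calls.

## Working session

There is one attempt and no reset: what is moved stays moved. The work goes in short steps, each a Python script; the robot and the scene stay as the last script left them, time stands still between calls to the robot, and variables do not carry over. Pictures are saved under pics/ and viewed, at most 10 in all, crops included, and the job is handed in when it is done.

```bash
mkdir -p pics
python3 - <<'E'
from station import arm, snapshot, camera_info
import cv2,numpy as np
for n in("scene","top"):
    im=snapshot(n); cv2.imwrite(f"pics/{n}0.png",cv2.resize(im,(800,600),interpolation=cv2.INTER_CUBIC)); cv2.imwrite(f"{n}0_raw.png",im)
    c=camera_info(n); print(n,{k:np.round(v,4).tolist() for k,v in c.items()})
print(camera_info("wrist")); print(arm.read_eef_rot(),arm.read_time())
E
```

```text
scene {'fx': 498.4602, 'fy': 498.4602, 'cx': 256.1884, 'cy': 193.2494, 'R': [[0.0487, 0.9987, 0.0165], [0.7456, -0.0254, -0.666], [-0.6647, 0.0447, -0.7458]], 't': [-0.122, -0.27, 2.1291]}
top {'fx': 496.3801, 'fy': 496.3801, 'cx': 252.9417, 'cy': 196.8095, 'R': [[0.0266, -0.9996, 0.0079], [-0.9863, -0.0275, -0.1624], [0.1626, -0.0035, -0.9867]], 't': [0.0662, 0.4709, 1.8296]}
{'fx': 297.3186396354542, 'fy': 297.3186396354542, 'cx': 260.94591513344875, 'cy': 193.0562438311083, 'T_tool_cam': array([[-2.39961754e-04, -9.58549466e-01, -2.84926067e-01,
         7.20281854e-02],
       [ 9.99999878e-01, -1.06856157e-04, -4.82703508e-04,
         1.79334435e-03],
       [ 4.32249085e-04, -2.84926148e-01,  9.58549374e-01,
        -6.94018557e-02],
       [ 0.00000000e+00,  0.00000000e+00,  0.00000000e+00,
         1.00000000e+00]])}
[ 1.94092616e-01  9.80982488e-01 -1.16756719e-03 -2.25743596e-04] 0.1
```

View pics/top0.png

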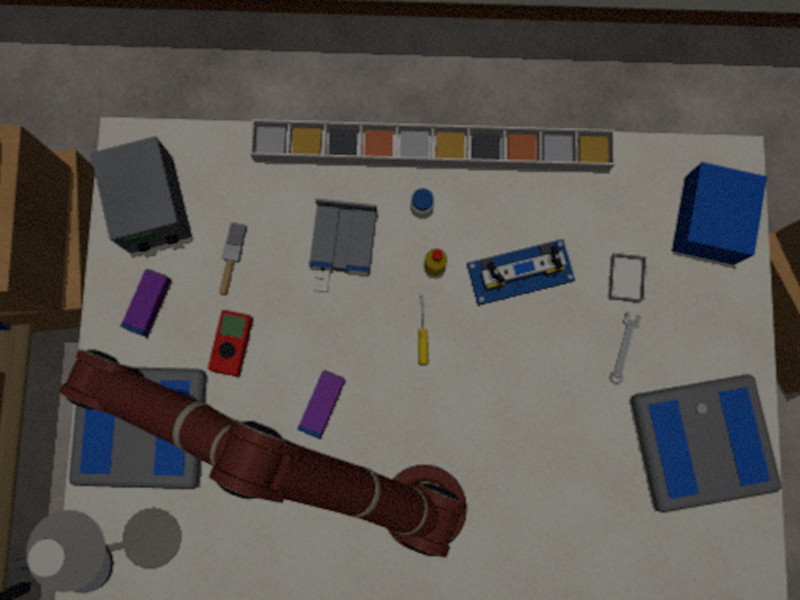

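View pics/scene0.png

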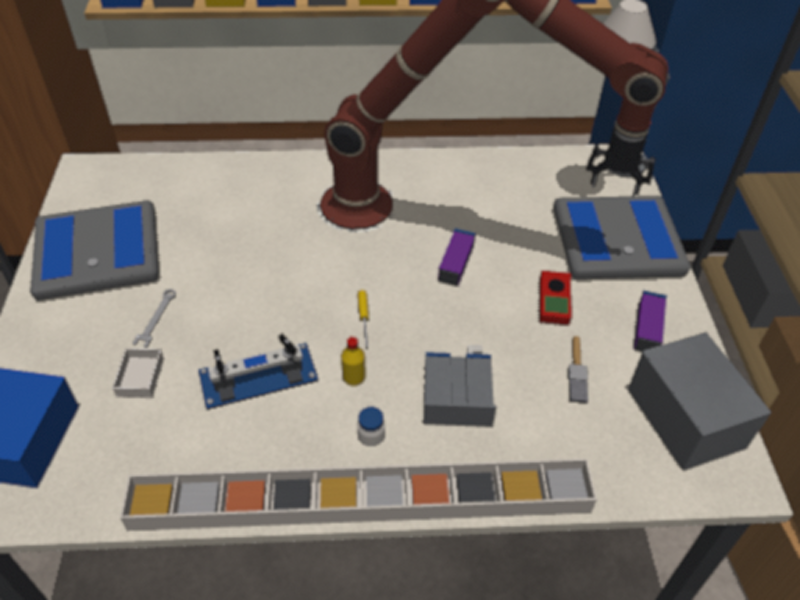

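The top view shows the jig centred near (521,272), with the rack mouths near (325,270), which has the stored rail, and (358,270), which is empty. The bottle is at (436,258). The scene view agrees. I'll enlarge the jig and rack.

Run:
```python
import cv2,numpy as np
im=cv2.imread("top0_raw.png")
a=cv2.resize(im[120:195,190:250],None,fx=6.5,fy=6.5,interpolation=cv2.INTER_CUBIC)
b=cv2.resize(im[145:203,295:373],None,fx=5,fy=5,interpolation=cv2.INTER_CUBIC)
o=np.zeros((490,790,3),np.uint8); o[:a.shape[0],:390]=a; o[:b.shape[0],400:790]=b
cv2.imwrite("pics/crop1.png",cv2.convertScaleAbs(o,alpha=1.5))
```

```text
(no output)
```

View pics/crop1.png

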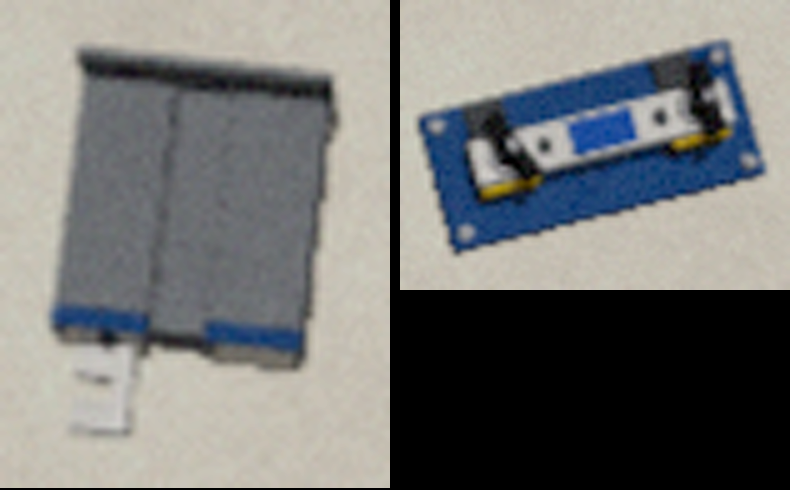

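Crop 1 reads as follows:
- **Rack:** the left hole is occupied, with the rail at (100,390). The right hole, with its mouth edge from (203,345) to (300,355), is empty.
- **Jig:** the corners are at (420,118), (725,42), (765,172) and (455,250). The blue patch is at (602,131), and the yellow lips are on the robot's side. The tees are near (508,140) and (703,97).

```bash
cat > h.py <<'E'
from station import arm, snapshot, camera_info, ticket
import cv2,numpy as np
from scipy.spatial.transform import Rotation as Ro
def back(name,uv,z,pose=None):
    "pixel -> world point on the plane at height z"
    c=camera_info(name); d=np.array([(uv[0]-c['cx'])/c['fx'],(uv[1]-c['cy'])/c['fy'],1.])
    if name=="wrist":
        r=np.hypot(d[0],d[1]); d=np.array([d[0]/r*np.sin(r),d[1]/r*np.sin(r),np.cos(r)])
        p,q=pose; R=Ro.from_quat(q).as_matrix(); T=c['T_tool_cam']
        o=np.array(p)+R@T[:3,3]; d=R@T[:3,:3]@d
    else:
        o=-c['R'].T@c['t']; d=c['R'].T@d
    return o+d*(z-o[2])/d[2]
def down(yaw):
    "tool down, tool y (closing line) at angle yaw in world (mod pi)"
    # R = Rz(a)*Rx(pi): tool x at angle a, tool y at a-90deg
    return (Ro.from_euler('z',yaw+np.pi/2)*Ro.from_euler('x',np.pi)).as_quat()
E
python3 - <<'E'
from h import *
J=lambda p:(295+(p[0]-400)/5,145+p[1]/5)
K=lambda p:(190+p[0]/6.5,120+p[1]/6.5)
c=[back("top",J(p),.012)[:2] for p in[(420,118),(725,42),(765,172),(455,250)]]
print(np.round(c,3),"ctr",np.mean(c,0).round(3)); c=np.array(c)
d=c[0]-c[1]+c[3]-c[2]; print("yaw y axis-90:",np.arctan2(d[1],d[0])-np.pi/2,[np.linalg.norm(c[i]-c[i-1]) for i in range(4)])
print("patch",back("top",J((602,131)),.057))
for p in[(508,140),(703,97)]:print("tee",back("top",J(p),.097))
for p in[(52,328),(148,333),(203,345),(300,355)]:print("rack front",back("top",K(p),.047).round(3))
for p in[(80,50),(332,80)]:print("back",back("top",K(p),.075).round(3))
print("spare tip",back("top",K((100,432)),.012).round(3))
print("can",back("top",(438*.64,256*.64),.13).round(3),"jar",back("top",(423*.64,200*.64),.07).round(3))
E
```

```text
[[ 0.588 -0.096]
 [ 0.655 -0.332]
 [ 0.553 -0.362]
 [ 0.486 -0.124]] ctr [ 0.571 -0.228]
yaw y axis-90: 0.27658209669720546 [np.float64(0.106218191967118), np.float64(0.245350722859089), np.float64(0.10630425526158858), np.float64(0.24738711941273972)]
patch [ 0.57210613 -0.22836284  0.057     ]
tee [ 0.55446006 -0.15230751  0.097     ]
tee [ 0.59094726 -0.29607497  0.097     ]
rack front [0.562 0.289 0.047]
rack front [0.561 0.233 0.047]
rack front [0.555 0.201 0.047]
rack front [0.551 0.145 0.047]
back [0.722 0.277 0.075]
back [0.708 0.13  0.075]
spare tip [0.508 0.262 0.012]
can [ 0.577 -0.016  0.13 ] jar [0.729 0.019 0.07 ]
```

Run:
```python
from h import *
c=[.571,-.228]; 
for k in(0,1):
  for x,y,z in[(*c,.27),(.5505,-.156,.141),(.5915,-.3,.141),(*c,.105),(.45,.18,.1)]:
    q=arm.ik([x,y,z],down(.2766+np.pi/2+k*np.pi)); print(k,x,y,None if q is None else np.round(q,2))
arm.movep([*c,.27],down(.2766+np.pi/2)); p=arm.read_tool_pos(),arm.read_eef_rot()
im=snapshot("wrist"); cv2.imwrite("pics/w1.png",cv2.resize(cv2.convertScaleAbs(im,alpha=1.4),(800,600),interpolation=cv2.INTER_CUBIC))
np.save("w1.npy",np.r_[p[0],p[1]]);print(p,np.round(arm.read_joint_positions(),2),arm.read_time(),arm.read_wrist_torque(),arm.read_ft_force())
```

```text
0 0.571 -0.228 [ 0.27  0.59  0.12  1.58 -0.08  0.97  2.26]
0 0.5505 -0.156 [ 0.31  0.7  -0.11  1.82  0.12  0.63  1.97]
0 0.5915 -0.3 [ 0.5   0.81 -0.11  1.54  0.11  0.8   2.19]
0 0.571 -0.228 [ 0.44  0.81 -0.16  1.71  0.19  0.64  2.02]
0 0.45 0.18 [-0.35  0.69 -0.12  2.08  0.21  0.38  1.22]
1 0.571 -0.228 [-0.14  0.73  0.88  1.59 -0.61  1.11 -0.4 ]
1 0.5505 -0.156 [-0.07  0.76  0.51  1.83 -0.55  0.7  -0.55]
1 0.5915 -0.3 [ 0.13  0.88  0.58  1.55 -0.58  0.88 -0.38]
1 0.571 -0.228 [ 0.1   0.84  0.43  1.72 -0.5   0.69 -0.51]
1 0.45 0.18 [-0.67  0.72  0.37  2.09 -0.61  0.44 -1.12]
(array([ 0.57149528, -0.22685663,  0.26998994]), array([-1.38748533e-01,  9.90327572e-01,  3.26009716e-04,  1.95550508e-04])) [ 0.27  0.59  0.12  1.58 -0.08  0.97  2.26] 3.2667 [-0.01787913  0.02727913 -0.02350177] [ 0.13900784 -0.14194587  0.15999866]
```

View pics/w1.png

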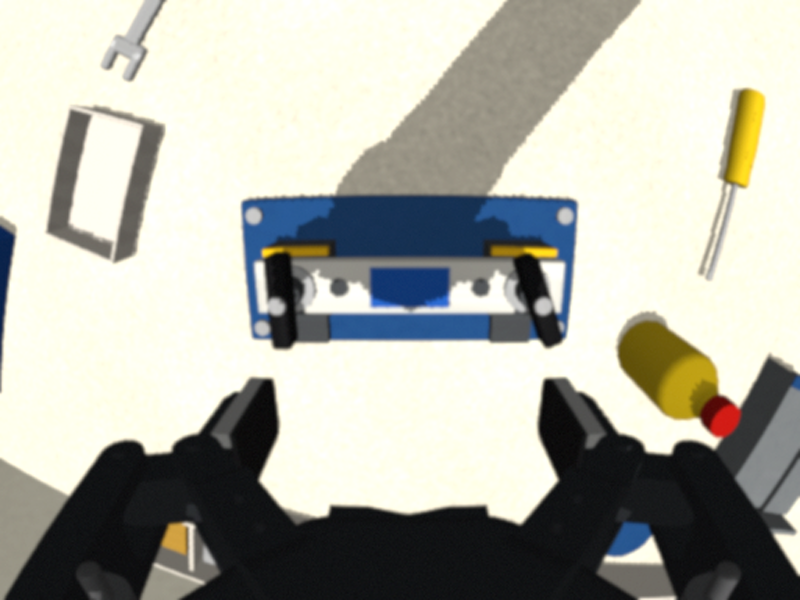

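The wrist view reads as follows:
- **Jig:** the corners are (243,201), (577,201), (567,339) and (252,339), and the patch centre is (410,287).
- **Left bar:** (282,256) to (283,346), with its dot at (277,306).
- **Right bar:** (525,258) to (553,343), with its dot at (543,306).

Run:
```python
from h import *
w=np.load("w1.npy"); P=(w[:3],w[3:]); B=lambda u,v,z:back("wrist",(u*.64,v*.64),z,P)[:2]
c=np.array([B(u,v,.012) for u,v in[(243,201),(577,201),(567,339),(252,339)]])
print("ctr",c.mean(0),[np.linalg.norm(c[i]-c[i-1]).round(3) for i in range(4)]); d=c[1]-c[0]+c[2]-c[3]; y=np.arctan2(d[1],d[0])-np.pi/2;print("yaw",y)
r=np.array([B(255,260,.057),B(565,260,.057),B(562,314,.057),B(257,314,.057)]);print("rail",r.mean(0),[np.linalg.norm(r[i]-r[i-1]).round(3) for i in range(4)],"patch",B(410,287,.057))
for n,e in(("L",[(282,256),(283,346),(277,306)]),("R",[(525,258),(553,343),(543,306)])):
    a,b,t=[B(*p,.097) for p in e]; print(n,a,b,"len",np.linalg.norm(a-b),"mid",(a+b)/2,"dot",t,"ang-yaw",np.arctan2(*(b-a)[::-1])-y)
R=np.array([[np.cos(y),-np.sin(y)],[np.sin(y),np.cos(y)]])
for s in(-.075,.075):print("expected tee",c.mean(0)+R@[0,s], "rail-based",r.mean(0)+R@[0,s])
```

```text
ctr [ 0.57383615 -0.22329343] [np.float64(0.107), np.float64(0.244), np.float64(0.108), np.float64(0.248)]
yaw 0.2784040867056503
rail [ 0.57392077 -0.22352065] [np.float64(0.036), np.float64(0.199), np.float64(0.037), np.float64(0.202)] patch [ 0.57400057 -0.2234898 ]
L [ 0.56606294 -0.2983046 ] [ 0.61756708 -0.28728982] len 0.05266879977397704 mid [ 0.59181501 -0.29279721] dot [ 0.59476341 -0.29527836] ang-yaw -0.06771583527250782
R [ 0.5309818  -0.17112248] [ 0.5731149  -0.13757003] len 0.053860602822238535 mid [ 0.55204835 -0.15434625] dot [ 0.55377463 -0.15171544] ang-yaw 0.39410381113346504
expected tee [ 0.59444777 -0.29540557] rail-based [ 0.59453238 -0.29563279]
expected tee [ 0.55322454 -0.15118128] rail-based [ 0.55330915 -0.1514085 ]
```

```bash
cat >> h.py <<'E'
JC=np.array([.574,-.2235]); JY=.2784
def jig(x,y): c,s=np.cos(JY),np.sin(JY); return JC+[c*x-s*y,s*x+c*y]
TEE={"L":(jig(0,-.075),JY-.068),"R":(jig(0,.075),JY+.394)}
def orient(barang,k): return down(barang+np.pi/2+k*np.pi)
def turn(xy,z0,a0,k,da,dz,T):
    "rotate about the tool axis by da while rising dz, in T seconds"
    arm.line_to([*xy,z0+dz],velocity=max(abs(dz),1e-5)/T,ori=orient(a0+da,k))
E
python3 - <<'E'
from h import *
xy,a=TEE["L"];k=1
arm.movep([*xy,.20],orient(a,k)); arm.move_gripper(.55,effort=80)
arm.line_to([*xy,.143],velocity=.1)
print(arm.read_ft_force().round(1),np.round(arm.read_joint_positions(),2))
arm.move_gripper(0.0); print(arm.read_opening(),arm.read_finger_force(),arm.read_ft_force().round(1),arm.read_wrist_torque().round(2),arm.read_time())
for da in(.12,0,-.12,0):
    turn(xy,.143,a,k,da,.0002 if da else 0,.5); print(da,arm.read_ft_force().round(1),arm.read_wrist_torque().round(2),arm.read_opening(),arm.read_time(),Ro.from_quat(arm.read_eef_rot()).as_euler('zyx')[0].round(3))
E
```

```text
[ 0.3 -0.5  0. ] [-0.09  1.07  1.08  1.56 -1.01  1.15 -0.14]
0.15057036004034632 78.2084549346473 [ 0.7 -2.4  3.3] [-0.58 -0.2   0.02] 6.9667
0.12 [ 0.9 -2.2  6.2] [-0.55 -0.18 -0.14] 0.15242872913608896 7.2333 -0.328
0 [ 0.8 -3.3  5.3] [-0.7  -0.2   0.04] 0.15388982449079994 7.5 -0.21
-0.12 [ 1.1 -4.8  5.1] [-1.16 -0.14  1.44] 0.15624045998856406 7.7667 -0.096
0 [ 1.1 -3.7  4.8] [-1.03 -0.32  0.15] 0.15002277927821217 8.0333 -0.208
```

```bash
cat >> h.py <<'E'
def loosen(xy,a,k,sgn,tot=1.5,z=.143,n=5):
    for i in range(1,n+1):
        da=tot*i/n; p=arm.read_tool_pos()
        arm.line_to([*xy,z+.005*da],velocity=.005*tot/n/.45,ori=orient(a+sgn*da,k))
        print(round(da,2),arm.read_ft_force().round(1),arm.read_wrist_torque().round(2),round(arm.read_joint_positions()[6],2),round(arm.read_time(),2))
E
python3 - <<'E'
from h import *
xy,a=TEE["L"];k=1
loosen(xy,a,k,1)
arm.move_gripper(.55); arm.line_to([*xy,.20],velocity=.2)
xy,a=TEE["R"]
arm.movep([*xy,.20],orient(a,k)); arm.line_to([*xy,.143],velocity=.15)
arm.move_gripper(0.0); print(arm.read_opening(),arm.read_ft_force().round(1),arm.read_wrist_torque().round(2),arm.read_time())
for da in(-.12,0):
    turn(xy,.143,a,k,da,.0002 if da else 0,.5); print(da,arm.read_ft_force().round(1),arm.read_wrist_torque().round(2),arm.read_time(),np.round(arm.read_joint_positions(),2))
E
```

```text
0.3 [ 2.1 -3.5  7.2] [-0.89 -0.33 -0.19] 0.13 8.63
0.6 [ 1.2 -3.5  7. ] [-0.77 -0.21 -0.23] 0.39 9.23
0.9 [-0.3 -2.2  8.4] [-0.62 -0.07 -0.19] 0.65 9.83
1.2 [-0.5 -2.4  7.9] [-0.55  0.11 -0.29] 0.91 10.43
1.5 [-1.1 -2.2  8.9] [-0.52  0.3  -0.24] 1.16 11.03
0.15168901203727536 [0.3 0.1 6.2] [0.   0.09 0.01] 13.7333
-0.12 [-0.7  0.1  6.1] [0.01 0.1  0.16] 14.0 [-0.34  0.95  1.04  1.83 -1.    0.99  0.12]
0 [-0.2 -1.3  5.4] [ 0.06  0.18 -0.05] 14.2667 [-0.33  0.94  1.01  1.83 -0.98  0.97  0.23]
```

Run:
```python
from h import *
xy,a=TEE["R"];k=1
loosen(xy,a,k,-1)
arm.move_gripper(.55); arm.line_to([*xy,.22],velocity=.2)
arm.movep([*JC,.27],down(JY+np.pi/2+k*np.pi)); p=arm.read_tool_pos(),arm.read_eef_rot()
im=snapshot("wrist"); cv2.imwrite("pics/w2.png",cv2.resize(cv2.convertScaleAbs(im,alpha=1.4),(800,600),interpolation=cv2.INTER_CUBIC))
np.save("w2.npy",np.r_[p[0],p[1]])
print(arm.read_time(),np.round(arm.read_joint_positions(),2))
for kk in(0,1):
  for x in(0,-.02,-.045,-.07):
    q=arm.ik([*jig(x,0),.105],down(JY+kk*np.pi)); print(kk,x,None if q is None else np.round(q,2))
  for xy in([.40,.186],[.45,.18],[.49,.178]):
    q=arm.ik([*xy,.11],down(np.pi/2-.085+kk*np.pi)); print(kk,xy,None if q is None else np.round(q,2))
```

```text
0.3 [ 0.3 -2.4  4.4] [-0.38 -0.11  0.2 ] -0.03 14.87
0.6 [ 0.8 -3.   4.2] [-0.67 -0.34  0.25] -0.3 15.47
0.9 [ 2.4 -4.3  4.6] [-1.01 -0.43  0.23] -0.57 16.07
1.2 [ 2.2 -6.4  4.4] [-1.28 -0.42  0.19] -0.85 16.67
1.5 [ 1.8 -6.8  5.1] [-1.52 -0.24  0.22] -1.14 17.27
19.15 [-0.21  0.81  1.05  1.59 -0.74  1.19 -0.3 ]
0 0 [ 0.04  0.86  0.51  1.72 -0.6   0.72  1.14]
0 -0.02 [ 0.05  0.84  0.51  1.76 -0.6   0.69  1.18]
0 -0.045 [ 0.08  0.82  0.5   1.82 -0.61  0.66  1.22]
0 -0.07 [ 0.11  0.8   0.49  1.88 -0.62  0.62  1.27]
0 [0.4, 0.186] [-0.65  0.65  0.24  2.2  -0.45  0.34  1.45]
0 [0.45, 0.18] [-0.6   0.68  0.26  2.08 -0.41  0.42  1.47]
0 [0.49, 0.178] [-0.57  0.72  0.27  1.98 -0.38  0.49  1.47]
1 0 [-0.25  1.17  1.22  1.73 -1.2   1.19 -1.53]
1 -0.02 [-0.25  1.16  1.22  1.77 -1.21  1.17 -1.49]
1 -0.045 [-0.23  1.14  1.21  1.83 -1.21  1.14 -1.42]
1 -0.07 [-0.22  1.12  1.2   1.89 -1.21  1.11 -1.36]
1 [0.4, 0.186] [-1.09  0.89  1.    2.21 -1.2   0.78 -0.9 ]
1 [0.45, 0.18] [-1.02  0.93  1.02  2.1  -1.15  0.84 -0.93]
1 [0.49, 0.178] [-0.98  0.96  1.02  2.   -1.11  0.89 -0.98]
```

View pics/w2.png

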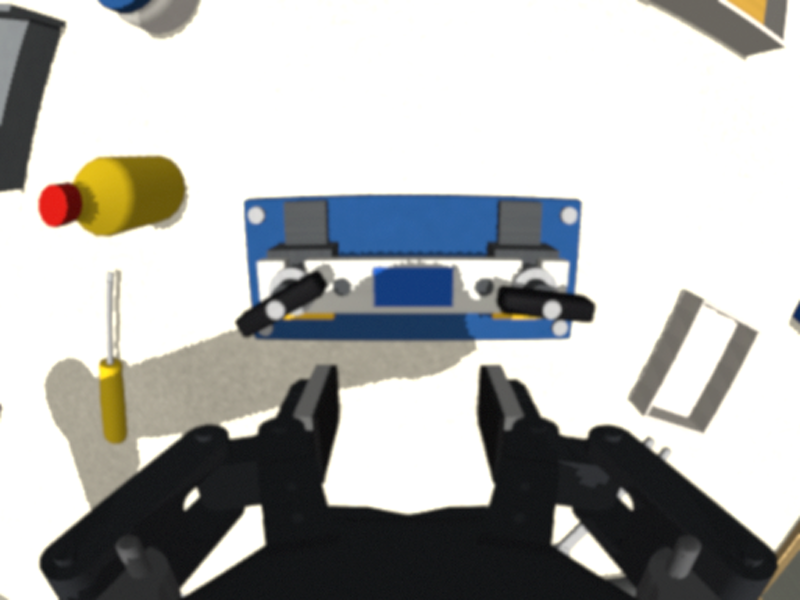

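The picture shows both bars turned by about 1.5 rad and the rail still seated, with its patch at (413,287). Next I'll grip the rail, lift it 5 mm, slide it out and raise it. I'll also look at the mouth and the nearby purple block.

Run:
```python
from h import *
w=np.load("w2.npy");print("patch",back("wrist",(413*.64,287*.64),.057,(w[:3],w[3:]))-np.r_[JC,0])
print("purple",[back("top",(u*.64,v*.64),.047)[:2].round(3).tolist() for u,v in[(325,372),(345,377),(322,434),(300,430)]])
o=down(JY)
arm.movep([*jig(0,0),.20],o); arm.line_to([*jig(0,0),.112],velocity=.12); print(arm.read_ft_force().round(1))
arm.move_gripper(0,effort=60); print(arm.read_opening(),arm.read_ft_force().round(1))
f0=arm.read_ft_force()
arm.line_to([*jig(0,0),.117],velocity=.03); print((arm.read_ft_force()-f0).round(1),arm.read_tool_pos().round(4))
for x in(-.015,-.03,-.045,-.06):
    arm.line_to([*jig(x,0),.117],velocity=.06); print(x,(arm.read_ft_force()-f0).round(1),arm.read_wrist_torque().round(2),arm.read_opening())
arm.line_to([*jig(-.06,0),.25],velocity=.2)
print(arm.read_ft_force().round(1),arm.read_wrist_torque().round(2),arm.read_opening(),arm.read_time())
```

```text
patch [-0.00014799 -0.00078445  0.057     ]
purple [[0.309, 0.241], [0.298, 0.193], [0.164, 0.242], [0.172, 0.294]]
[ 0.6 -0.6  0.4]
0.3814460066946661 [-2.1 -0.8  6.9]
[ 0.1  0.1 -8.1] [ 0.5736 -0.2233  0.1169]
-0.015 [ 1.7  0.6 -8.2] [-0.06 -0.01 -0.07] 0.3861222629566284
-0.03 [ 2.2  0.8 -8.9] [-0.02  0.06 -0.04] 0.3796397923944056
-0.045 [ 2.5  1.1 -8.7] [0.03 0.01 0.03] 0.3822471960241423
-0.06 [ 0.9  1.4 -8.9] [-0.02 -0.02  0.  ] 0.38541571623236204
[-0.1  0.2 -2.6] [0.   0.02 0.01] 0.3759811433098141 24.2667
```

```bash
cat >> h.py <<'E'
MA=np.array([.553,.173]); RY=-.085
def rack(x,y=0): c,s=np.cos(RY),np.sin(RY); return MA+[c*x-s*y,s*x+c*y]
E
python3 - <<'E'
from h import *
arm.movep([.47,0,.27],down(JY-.96+np.pi*0)); 
arm.movep([*rack(-.115),.25],down(np.pi/2+RY+np.pi)); p=arm.read_tool_pos(),arm.read_eef_rot()
im=snapshot("wrist"); cv2.imwrite("pics/w3.png",cv2.resize(cv2.convertScaleAbs(im,alpha=1.3),(800,600),interpolation=cv2.INTER_CUBIC))
np.save("w3.npy",np.r_[p[0],p[1]]);print(p,arm.read_time(),np.round(arm.read_joint_positions(),2),arm.read_opening())
E
```

```text
(array([0.43905209, 0.18140444, 0.25023672]), array([ 9.99072566e-01, -4.30542318e-02,  4.51218695e-04,  3.71686917e-04])) 26.4333 [-1.18  0.74  1.26  2.   -0.83  1.05 -1.18] 0.38210925868149503
```

View pics/w3.png

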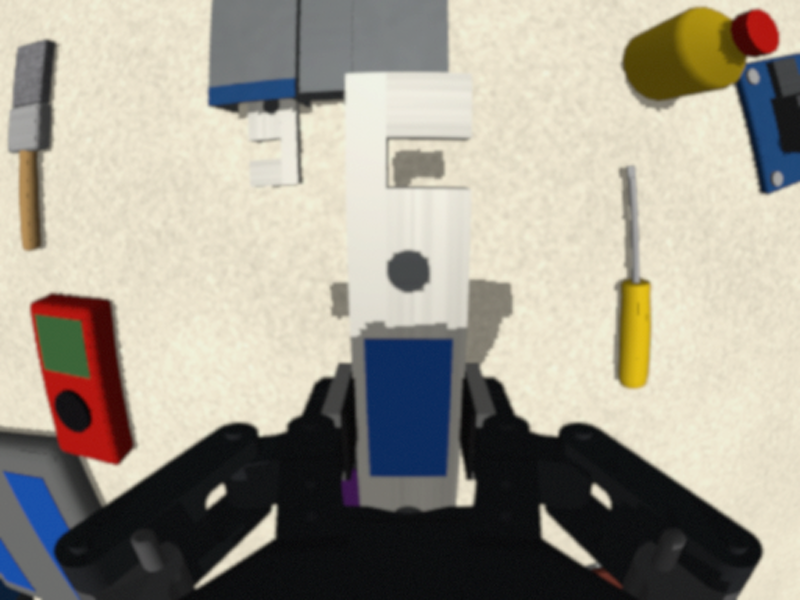

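The picture shows the held rail's front end from (345,75) to (470,75). It hides the empty mouth. The occupied hole's front edge runs from (210,105) to (297,98), and the right hole's outer wall is near u=448 at v=40.

Run:
```python
from h import *
w=np.load("w3.npy");P=(w[:3],w[3:]);B=lambda u,v,z:back("wrist",(u*.64,v*.64),z,P)[:2]
a,b=B(210,105,.047),B(297,98,.047);n=(b-a)/np.linalg.norm(b-a);print("b front",a,b,np.linalg.norm(b-a),"RY",np.arctan2(n[1],n[0])+np.pi/2)
mb=(a+b)/2; print("mouth_b",mb,"mouth_a",mb+n*.09, "line angle edge",)
g,h=B(298,90,.047),B(299,5,.047);d=h-g;print("wall b inner edge dir",np.arctan2(d[1],d[0]))
g,h=B(352,70,.047),B(352,5,.047);d=h-g;print("wall a edge dir",np.arctan2(d[1],d[0]),"lateral in my frame",[(p-MA)@[-np.sin(RY),np.cos(RY)] for p in(g,h)])
g,h=B(448,70,.047),B(448,5,.047);d=h-g;print("outer wall",np.arctan2(d[1],d[0]),[(p-MA)@[-np.sin(RY),np.cos(RY)] for p in(g,h)])
for z in(.195,):
  for v,(l,r) in((75,(345,470)),(325,(352,467))):
    p,q=B(l,v,z),B(r,v,z);print("rail",v,np.linalg.norm(p-q),[((x-MA)@[np.cos(RY),np.sin(RY)],(x-MA)@[-np.sin(RY),np.cos(RY)]) for x in(p,q)])
```

```text
b front [0.56700508 0.29283372] [0.56130121 0.23722588] 0.05589960429937389 RY -0.10221555196867294
mouth_b [0.56415314 0.2650298 ] mouth_a [0.55496976 0.17549955] line angle edge
wall b inner edge dir -0.07933411727516215
wall a edge dir -0.0758303686315923 lateral in my frame [np.float64(0.03208072925778487), np.float64(0.032462585206522405)]
outer wall -0.09395268315702571 [np.float64(-0.02339849074111858), np.float64(-0.023770430688936566)]
rail 75 0.033090863992411186 [(np.float64(-0.015286689786590969), np.float64(0.016678198001297447)), (np.float64(-0.01532924795820604), np.float64(-0.016412638624062805))]
rail 325 0.03287510672688567 [(np.float64(-0.08480499420686179), np.float64(0.016092986809781308)), (np.float64(-0.08486876607231159), np.float64(-0.016782058064002525))]
```

```bash
sed -i 's/^MA=.*/MA=np.array([.5555,.177]); RY=-.085/' h.py
cat > ins.py <<'E'
from h import *
o=down(np.pi/2+RY+np.pi)
def st(t): print(t,arm.read_ft_force().round(1),arm.read_wrist_torque().round(2),round(arm.read_time(),2))
E
python3 - <<'E'
from ins import *
arm.movep([*rack(-.122),.20],o)
arm.line_to([*rack(-.122),.079],velocity=.12,ori=o); st("down")
for x in(-.10,-.08,-.05,-.024):
    arm.line_to([*rack(x),.079],velocity=.08); st(x)
for z in(.075,.073,.071):
    arm.line_to([*rack(-.024),z],velocity=.03); st(z)
    if arm.read_ft_force()[2]>4: break
arm.move_gripper(.55); st("rel")
arm.line_to([*rack(-.024),.12],velocity=.15)
arm.movep([*rack(-.10),.17],o);p=arm.read_tool_pos(),arm.read_eef_rot()
im=snapshot("wrist"); cv2.imwrite("pics/w4.png",cv2.resize(cv2.convertScaleAbs(im,alpha=1.3),(800,600),interpolation=cv2.INTER_CUBIC))
np.save("w4.npy",np.r_[p[0],p[1]]);st("end")
E
```

```text
down [ 1.6  0.6 -2. ] [-0.02 -0.    0.  ] 27.91
-0.1 [ 0.  -0.3 -3.3] [ 0.06 -0.01  0.  ] 28.33
-0.08 [-0.  -0.8 -3.3] [ 0.   -0.02  0.  ] 28.73
-0.05 [-0.1 -0.7 -2.3] [-0.01  0.04 -0.  ] 29.26
-0.024 [-0.2  0.1 -2.1] [0.02 0.03 0.  ] 29.73
0.075 [ 0.1  0.5 -2. ] [ 0.02 -0.03 -0.  ] 30.02
0.073 [ 0.4 -0.2 -2.4] [-0.03 -0.02 -0.  ] 30.27
0.071 [-2.1  0.9  5. ] [ 0.06  0.47 -0.05] 30.52
rel [ 0.2 -0.  -0.3] [-0.02 -0.02 -0.04] 30.81
end [ 0.1 -0.2 -0.2] [-0.02 -0.01 -0.  ] 31.78
```

View pics/w4.png

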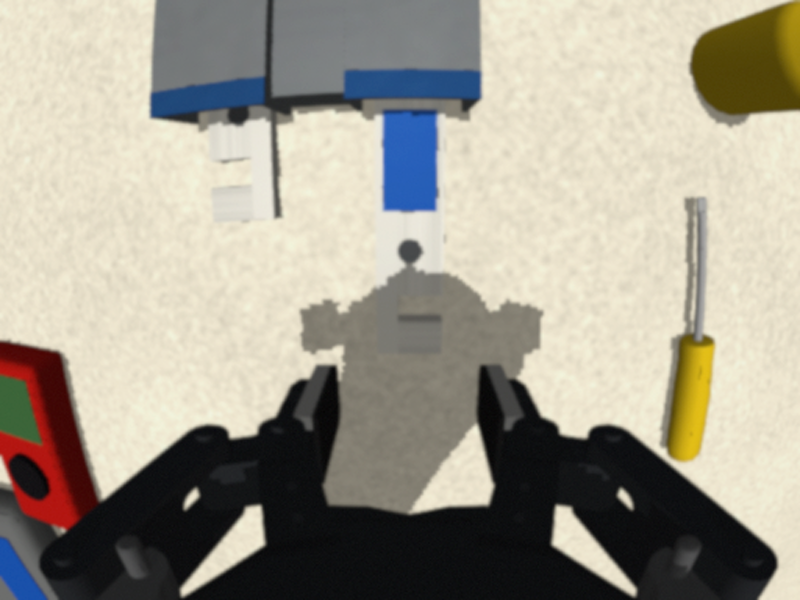

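The rail lies straight and centred in the empty hole (rail 376–443, hole 345–480), with its outer end at (410,352). Next I'll regrip at the outer end and push it home, watching the force.

Run:
```python
from ins import *
w=np.load("w4.npy");e=back("wrist",(410*.64,352*.64),.012,(w[:3],w[3:]))[:2]-MA
c,s=np.cos(RY),np.sin(RY); ex,ey=e@[c,s],e@[-s,c]; print("end",ex,ey)
assert -.14<ex<-.11
g=ex+.010
arm.movep([*rack(g),.13],o); arm.line_to([*rack(g),.073],velocity=.1); st("at")
arm.move_gripper(0,effort=40); print(arm.read_opening()); st("grip"); f0=arm.read_ft_force()
x=g; u=np.array([c,s])
while x<-.028:
    x+=.010 if x<-.052 else .002
    arm.line_to([*rack(x),.073],velocity=.06 if x<-.052 else .03)
    f=(arm.read_ft_force()-f0)[:2]@u
    if abs(f)>8: break
print("stop",x,f,x-.010); st("in")
arm.move_gripper(.55); st("rel")
p=arm.read_tool_pos(),arm.read_eef_rot()
arm.line_to([*rack(x),.13],velocity=.15)
arm.movep([*rack(-.10),.17],o);p=arm.read_tool_pos(),arm.read_eef_rot()
im=snapshot("wrist"); cv2.imwrite("pics/w5.png",cv2.resize(cv2.convertScaleAbs(im,alpha=1.3),(800,600),interpolation=cv2.INTER_CUBIC))
np.save("w5.npy",np.r_[p[0],p[1]]);st("end")
```

```text
end -0.12291633524755124 0.0008573029817336386
at [-0.2  0.8  0.1] [-0.01  0.04 -0.07] 32.79
0.3862838174858225
grip [-0.6  0.2  5.7] [-0.04  0.1   0.1 ] 33.06
stop -0.10291633524755125 -16.922628187611163 -0.11291633524755125
in [-17.4   2.2  25.2] [0.27 3.61 0.04] 33.38
rel [ 0.2 -0.1  0.4] [0.02 0.03 0.07] 33.67
end [-0.6  0.   1.2] [-0.   -0.02  0.01] 34.53
```

View pics/w5.png

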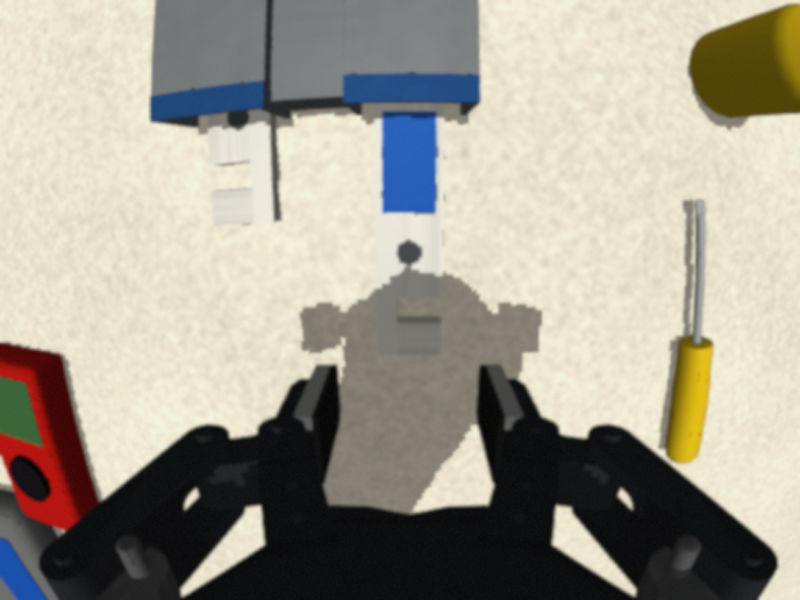

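The rail has not moved. Closing the pads pressed it onto the table, which shows as fz rising. I'll regrip slightly higher, lift it a few mm, then push.

Run:
```python
from ins import *
c,s=np.cos(RY),np.sin(RY); u=np.array([c,s]); g=-.1115
arm.movep([*rack(g),.13],o); arm.line_to([*rack(g),.075],velocity=.1); st("at")
arm.move_gripper(0,effort=60); st("grip")
arm.line_to([*rack(g),.081],velocity=.04); st("lift"); f0=arm.read_ft_force(); x=g
while x<-.028:
    x+=.010 if x<-.056 else .002
    arm.line_to([*rack(x),.081],velocity=.06 if x<-.056 else .03)
    f=(arm.read_ft_force()-f0)[:2]@u
    if abs(f)>8: break
print("stop",x,f,arm.read_tool_pos().round(4),rack(x).round(4)); st("in")
```

```text
at [ 0.1 -0.4 -1.4] [-0.01 -0.01 -0.04] 35.52
grip [-0.5 -0.5  5.7] [0.01 0.15 0.11] 35.8
lift [-1.1 -0.3 -2. ] [0.01 0.21 0.02] 36.1
stop -0.0295 -9.32786241136385 [0.5207 0.1799 0.0792] [0.5261 0.1795]
in [-10.4   0.3  -1.5] [ 0.12  2.26 -0.05] 40.92
```

Run:
```python
from ins import *
for z in(.079,.077,.075,.073):
    arm.line_to([*rack(-.0315),z],velocity=.03); st(z)
    if arm.read_ft_force()[2]>3: break
arm.move_gripper(.5); st("rel")
x=(arm.read_tool_pos()[:2]-MA)@[np.cos(RY),np.sin(RY)]
arm.line_to([*rack(x),.14],velocity=.15)
arm.movep([*rack(-.10),.18],o);p=arm.read_tool_pos(),arm.read_eef_rot()
im=snapshot("wrist"); cv2.imwrite("pics/w6.png",cv2.resize(cv2.convertScaleAbs(im,alpha=1.3),(800,600),interpolation=cv2.INTER_CUBIC))
np.save("w6.npy",np.r_[p[0],p[1]]);st("end")
```

```text
0.079 [-7.8  0.1 -1.6] [0.06 1.76 0.05] 41.17
0.077 [-9.4  0.8  1.4] [0.08 1.91 0.02] 41.42
0.075 [-12.2   0.8  14.4] [0.24 2.74 0.03] 41.67
rel [0.5 0.2 0.1] [ 0.03 -0.03  0.05] 41.93
end [ 0.8 -0.2 -0.7] [ 0.   -0.02  0.05] 42.98
```

View pics/w6.png

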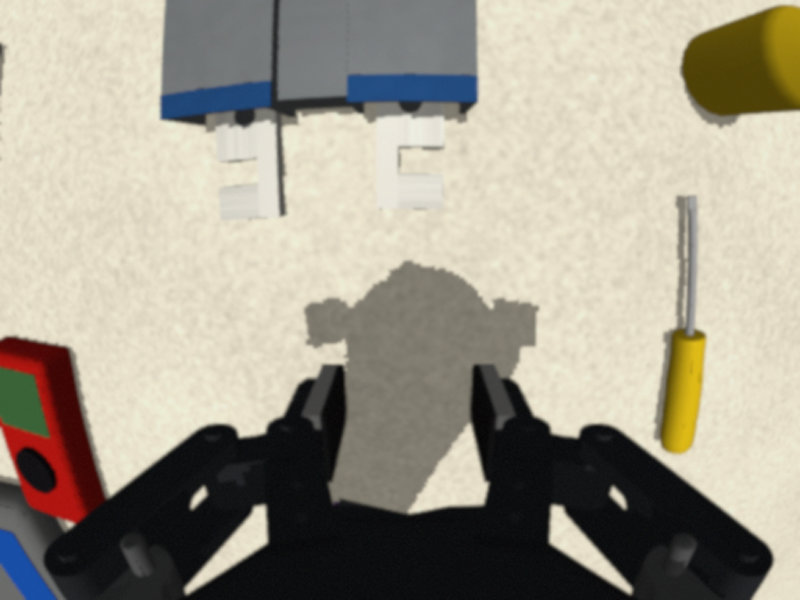

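Run:
```python
from h import *
w=np.load("w6.npy");P=(w[:3],w[3:])
def L(u,v,z):
    e=back("wrist",(u*.64,v*.64),z,P)[:2]-MA; c,s=np.cos(RY),np.sin(RY); return np.round([e@[c,s],e@[-s,c]],4)
print("new",L(410,208,.012),"spare",L(252,217,.012),"front a",L(348,102,.047),L(476,102,.047),"front b",L(162,118,.047),L(271,108,.047))
```

```text
new [-0.0484  0.0009] spare [-0.0514  0.0844] front a [0.0014 0.0276] [ 0.0015 -0.0271] front b [0.002  0.1171] [0.0007 0.0619]
```

The new rail sticks out about 50 mm, which is fully home. The stored one sticks out about 53 mm, unmoved. The gripper is clear, so I'm handing in.

```bash
python3 -c "
from h import *
print(ticket.finish_job(),arm.read_time())"
```

```text
the job is handed in; nothing more can be done
the job is handed in; nothing more can be done
```

I loosened both tee screws about 1.5 rad, freed the rail from the jig and pushed it home in the empty pigeonhole, where it sticks out about 50 mm. I handed the job in at about 43 s of the 70 s allowed; the stored rail looks unmoved.

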